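# Open the ratchet film stop for more returns

## Robot

A 7-joint arm with a two-finger parallel gripper is mounted at the origin on the work surface. World frame = base frame: x ahead of the robot, y to its left, z up, the work surface at z = 0. Lengths are in m, angles in rad, forces in N, time in s.
With the tool pointing down it reaches from about 0.425 to 0.975 m from the base axis. Payload 16.7 kg.
Tool frame: the origin (TCP) lies at the very end of the fingers, on their centre line; the grasp point (between the pads) lies 19 mm behind it (arm.pinch_z is the distance from the TCP to the grasp point, in m); z points along the fingers, y is the line along which they close (so a half turn about z gives the same grasp; the last joint's range is limited). The gripper opens to 85 mm and grips with 20 to 120 N. Pads are 22 mm wide; open, the fingers measure 114 mm over their backs; the gripper's body (76 mm by 85 mm) begins 54 mm behind the grasp point. The pads swing forward as they close: fully open they stand 13 mm farther back than shut.
Start: joints at [-1.363, 0.426, 0.074, 1.606, -0.034, 1.111, -0.067], TCP at [0.236, 0.632, 0.231] pointing down, gripper open.
Joint ranges: [-2.85, 2.85], [-0.5, 2.14], [-1.23, 1.37], [0.21, 2.46], [-1.02, 4.16], [0.16, 2.05], [-2.73, 2.73]. Speed limits (rad/s): [1.89, 1.89, 2.39, 2.39, 3.01, 3.01, 3.01].

## Interface

Orientations are given as a unit quaternion [w, x, y, z].
In Python, from workcell import observe, vision, arm gives the robot as it stands.
- The arm moves only by the tool send_rows, never from a script. Its argument "moves" is a list of rows, each a list of 2 entries, a list of its own where there are three numbers: the shift along the tool's x, y, z in cm, then the turn, a rotation vector about the tool's x, y, z in degrees. A call has 1 to 8 rows; each row is the pose to reach, as a shift and turn from the pose commanded when the call began, along the tool's axes at that moment; what a row does not reach only later rows make up. A row lasts 1/10 s, in which the tool goes at most 50 mm and 8.59 degrees, less where a joint would pass 70% of its speed; a pose out of reach is approached as far as the arm can. A call with a gripper value outside its range is refused whole. "gripper" is the opening, from 0 (shut) to 1 (fully open), set as the call begins (left out, the last holds). The fingers move at their own pace and stop on an object; "newtons" is the grip in N (left out, the last holds). Time passes only in rows, so rows that repeat a pose let the fingers close. It gives the time, the measured TCP pose, the force, the opening and the grip force at its end, in the units of the state.
- observe(): the state, without advancing time (a new reading comes with each control period).
- vision.capture(name): name is "side" or "top"; returns a dict with "color" (400x640x3 uint8, red, green, blue), "fx", "fy", "cx", "cy" (pixels), "dist" ([k1, k2, p1, p2, k3] as OpenCV has them; the pictures are not rectified), "cam_to_world" (4x4, takes a point from camera to world coordinates). Camera axes: x right, y down, z forward; pixel columns grow to the right and rows downward; lengths in m; the calibration is good to about 2 mm. A picture is of the moment at which its call begins. There is no depth.
- arm.hand_in(): hands the job in; it is judged then, once.
The state is a dict: "time_s": time; "joint_positions": joint angles; "joint_velocities": joint speeds; "joint_torque": joint torques, N m; "eef_pos": TCP position; "tcp_rot": TCP orientation; "wrist_force": force on the tool from outside, world axes, zero at the start; "torque": the same for the moment, N m; "opening": opening from 0.0 (shut) to 1.0 (fully open); "finger_force": force on a finger pad.
Only numpy, scipy, OpenCV 4.12 (cv2) and the standard library are available. Lean on these libraries where they do the work, as an engineer would, in place of code of your own. Each camera call takes 0.05 s, during which the arm holds its last target. There are 200 camera calls.

## Task

The row of returned film boxes needs room to grow: press the release key on top of the ratchet stop's sliding jaw all the way down, then push the jaw back along its bar, away from the film boxes, until it is fully home against the end stop. Only press and push with the fingertips; pick nothing up, and leave the film boxes and the other things on the counter where they are.

Things in the scene. Friction and masses are not known exactly. Their poses are not given: they have to be found in the camera images.
- film_stop: ratchet film stop, fixed to the counter; origin on the counter. Wooden base 130 x 345 x 8 mm (x -55 to +75 mm). x runs across the bar; y along it, from the upright wooden fixed end (inner face y = -160 mm, 83 mm high) to the dark steel end stop (y = +153 mm, 50 mm high). The toothed steel bar lies at x = +49 mm, 20 to 42 mm high; the row of film boxes at x = -15 mm
- jaw (a joint): slide of the grey jaw along the bar, m; grows along the stop's +y, away from the boxes. 0 = nearest the boxes, 0.125 = fully back against the end stop. Starts at 0.008 to 0.05. While the release is up a pawl locks it (it gives up to 8 mm when pushed hard); with the release down it slides with about 3 N of friction and stays where it is left
- jaw_face (a point): point 72 mm above the counter on the jaw's upright pushing face, which looks to the film boxes (the stop's -y). The jaw plate reaches from 50 mm on the stop's -x side of it to 70 mm on the +x side, is 8 mm thick and stands 10 to 85 mm above the counter. Behind it (+y) the carriage, 46 x 50 mm and 80 mm high, rides on the bar. Axes as the stop's
- release (a joint): travel of the release key, m: 0 = up (locked), 0.010 = fully down. Pressing it straight down takes about 4 N; past 0.007 the jaw is free. It has no spring: it stays where it is left
- key_top (a point): centre of the top of the release key: a black square key, 28 x 28 mm, proud on the jaw's carriage, 34 mm behind (+y of) the pushing face and 47 mm to the stop's +x side of jaw_face; top 104 mm above the counter when up, 94 mm when down. Moves with the jaw
- film_box0: cardboard film box, 57 x 38 x 38 mm, lying in the row between the fixed end and the jaw; origin at the centre of its underside, 8 mm above the counter (top at 46 mm). Loose; must stay in place (next to the fixed end)
- film_box1: cardboard film box, 57 x 38 x 38 mm, lying in the row between the fixed end and the jaw; origin at the centre of its underside, 8 mm above the counter (top at 46 mm). Loose; must stay in place (the middle one)
- film_box2: cardboard film box, 57 x 38 x 38 mm, lying in the row between the fixed end and the jaw; origin at the centre of its underside, 8 mm above the counter (top at 46 mm). Loose; must stay in place (next to the jaw)
- light_meter: silver light meter with a white dome, 62 x 112 x 24 mm (37 mm with its dome), lying flat; origin at the centre of its underside, on the counter. A loose bystander near the stop, to be left alone
- hood_wide: black lens hood, a ring 80 mm wide and 30 mm high; origin at the centre of its underside, on the counter. A loose bystander near the stop, to be left alone
- hood_tall: black lens hood, a ring 66 mm wide and 44 mm high; origin at the centre of its underside, on the counter. A loose bystander near the stop, to be left alone
- loupe: red plastic loupe, 44 mm wide and 46 mm high, upright; origin at the centre of its underside, on the counter. A loose bystander near the stop, to be left alone
- shoe_adapter: chrome flash shoe adapter, 30 x 30 x 24 mm; origin at the centre of its underside, on the counter. A loose bystander near the stop, to be left alone
- rear_cap: black lens cap, a disc 60 mm wide and 14 mm high; origin at the centre of its underside, on the counter. A loose bystander near the stop, to be left alone

How it is judged:
On the way, in this order (a step that is already met when the one before it is completed fails the run):
1. the release key is pressed down (past 7 mm of its 10 mm) with the jaw not yet pushed back (value of joint release above 0.007 m and value of joint jaw below 0.08 m), for 0.1 s.
2. the jaw is pushed back to the end of its bar (past 118 of 125 mm) (value of joint jaw above 0.118 m), for 0.2 s.
At the end, for the whole second after the job is handed in: The jaw rests fully back against the end stop (within 7 mm of the end of its travel), and the film boxes (within 20 mm, upright within 0.15 rad) and the bystanders (within 30 mm) are where they were (value of joint jaw above 0.118 m and velocity of joint jaw between -0.005 and 0.005 m/s and distance of each of film_box0, film_box1, film_box2 from where it was at the start of the episode below 0.02 m and angle between each of film_box0, film_box1, film_box2's own z axis and vertical below 0.15 rad and distance of each of light_meter, hood_wide, hood_tall, loupe, shoe_adapter, rear_cap from where it was at the start of the episode below 0.03 m); the robot touches nothing.
It fails at once if a film box is lifted, or moved by more than 20 mm (distance of any of film_box0, film_box1, film_box2 from where it was at the start of the episode above 0.02 m or height (world z) of any of film_box0, film_box1, film_box2 above 0.02 m).
It fails at once if a bystander is lifted, or moved by more than 30 mm (distance of any of light_meter, hood_wide, hood_tall, loupe, shoe_adapter, rear_cap from where it was at the start of the episode above 0.03 m or height (world z) of any of light_meter, hood_wide, hood_tall, loupe, shoe_adapter, rear_cap above 0.012 m).
It also fails if it takes over 38 s, if anything falls off the work surface, if the arm or the gripper's body presses on something with over 40 N, if the wrist force passes 120 N, or if a joint passes its speed limit or range.

## Working session

There is one attempt and no reset: what is moved stays moved. The work goes in short steps, Python scripts to look and compute and a tool call to move; the robot and the scene stay as the last step left them, time stands still between calls to the robot, and variables do not carry over. Pictures are saved under pics/ and viewed, at most 10 in all, crops included, and the job is handed in when it is done.

Besides the shell and the picture viewer there is one more tool, called after "Request:" as name(argument=value, ...), one argument or row to a line, values as JSON. send_rows: Moves the arm, as the interface text tells. Its arguments: {"type":"object","properties":{"moves":{"type":"array"},"gripper":{"type":"number"},"newtons":{"type":"number"}},"required":["moves"]}

```bash
mkdir -p pics; python3 - <<'E'
from workcell import observe, vision, arm
import cv2,json,numpy as np
for n in("top","side"):
    c=vision.capture(n); cv2.imwrite(f"pics/{n}0.png",c["color"][:,:,::-1])
    np.savez(n+"0.npz",**c)
    print(n,c["fx"],c["cx"],c["cy"],c["dist"],np.round(c["cam_to_world"],3).tolist())
s=observe();print(s["time_s"],s["eef_pos"],s["tcp_rot"],s["opening"],s["wrist_force"])
E
```

```text
top 373.5826852484629 313.82833915383253 197.94521673734323 [-0.04616388  0.          0.          0.          0.        ] [[0.02, -0.992, 0.124, 0.452], [-0.999, -0.015, 0.038, -0.031], [-0.035, -0.125, -0.992, 0.837], [0.0, 0.0, 0.0, 1.0]]
side 453.1469470247489 322.0740554819789 203.4755379221929 [-0.07239913  0.          0.          0.          0.        ] [[0.864, -0.327, 0.382, 0.256], [-0.503, -0.578, 0.643, -0.544], [0.011, -0.748, -0.664, 0.619], [0.0, 0.0, 0.0, 1.0]]
0.1 [0.23566417 0.63213925 0.2306767 ] [-7.36020806e-05  1.77491771e-01  9.84122117e-01 -5.69912219e-04] 0.9994317332184621 [-0.04092493 -0.24994841 -0.11891484]
```

View pics/top0.png

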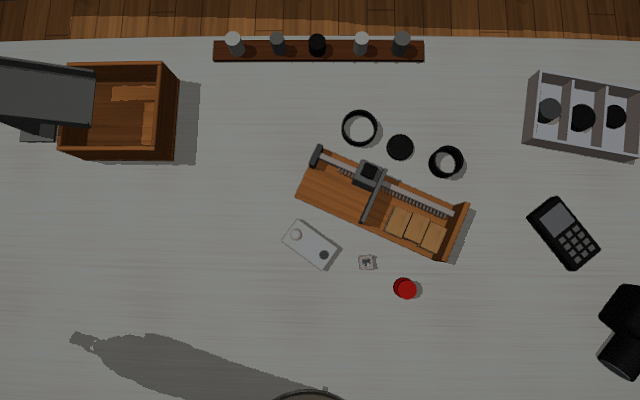

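View pics/side0.png

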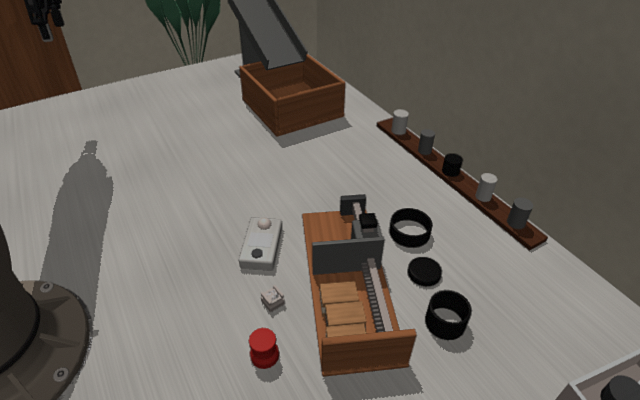

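Top view: end stop at about (316,155), key (369,171), jaw plate (372,192) and fixed end (455,232). Side view: key at about (368,220). Next I'll measure the key in both views and the axis of the stop.

```bash
cat > h.py <<'E'
import cv2,numpy as np
def ray(c,uv):
    K=np.array([[c["fx"],0,c["cx"]],[0,c["fy"],c["cy"]],[0,0,1.]])
    p=cv2.undistortPoints(np.array([[uv]],float),K,np.array(c["dist"],float))[0,0]
    M=np.array(c["cam_to_world"]);return M[:3,3],M[:3,:3]@[p[0],p[1],1]
def plane(c,uv,z):
    o,d=ray(c,uv);return o+d*(z-o[2])/d[2]
def tri(c1,u1,c2,u2):
    o1,d1=ray(c1,u1);o2,d2=ray(c2,u2)
    s=np.linalg.lstsq(np.c_[d1,-d2],o2-o1,rcond=None)[0]
    a,b=o1+s[0]*d1,o2+s[1]*d2;return (a+b)/2,np.linalg.norm(a-b)
def proj(c,P):
    M=np.linalg.inv(np.array(c["cam_to_world"]));K=np.array([[c["fx"],0,c["cx"]],[0,c["fy"],c["cy"]],[0,0,1.]])
    return cv2.projectPoints(np.array(P,float).reshape(-1,1,3),cv2.Rodrigues(M[:3,:3])[0],M[:3,3],K,np.array(c["dist"],float))[0][:,0]
E
python3 - <<'E'
from h import *
t=dict(np.load("top0.npz"));s=dict(np.load("side0.npz"))
def blob(c,box,th=32):
    x0,y0,x1,y1=box;m=(c["color"][y0:y1,x0:x1].max(2)<th).astype(np.uint8)
    n,_,st,ce=cv2.connectedComponentsWithStats(m)
    i=1+np.argmax(st[1:,4]);print(st[i],ce[i]+[x0,y0]);return ce[i]+[x0,y0]
blob(t,(355,158,385,186));blob(s,(355,208,382,236))
out=[]
for c,(x0,y0,x1,y1) in((t,(290,135,480,270)),(s,(295,185,425,380))):
    im=c["color"][y0:y1,x0:x1,::-1];out.append(cv2.resize(im,None,fx=4 if c is t else 3,fy=4 if c is t else 3,interpolation=cv2.INTER_CUBIC))
cv2.imwrite("pics/t1.png",out[0]);cv2.imwrite("pics/s1.png",out[1])
# wooden-base contour quad
hsv=cv2.cvtColor(t["color"],cv2.COLOR_RGB2HSV)
m=((hsv[...,1]>90)&(hsv[...,2]>50)).astype(np.uint8);m[:135]=0;m[280:]=0;m[:,:290]=0;m[:,480:]=0
m=cv2.morphologyEx(m,cv2.MORPH_CLOSE,np.ones((15,15)))
ct=max(cv2.findContours(m,0,2)[0],key=cv2.contourArea)
print(cv2.approxPolyDP(ct,5,True)[:,0].tolist())
E
```

```text
[  6   5  17  17 184] [368.80434783 170.91847826]
[  5   0  18  21 239] [367.45606695 220.19246862]
[[308, 167], [295, 197], [446, 261], [469, 203], [447, 203], [387, 176], [379, 189], [353, 184], [358, 164], [325, 149], [323, 159]]
```

View pics/t1.png

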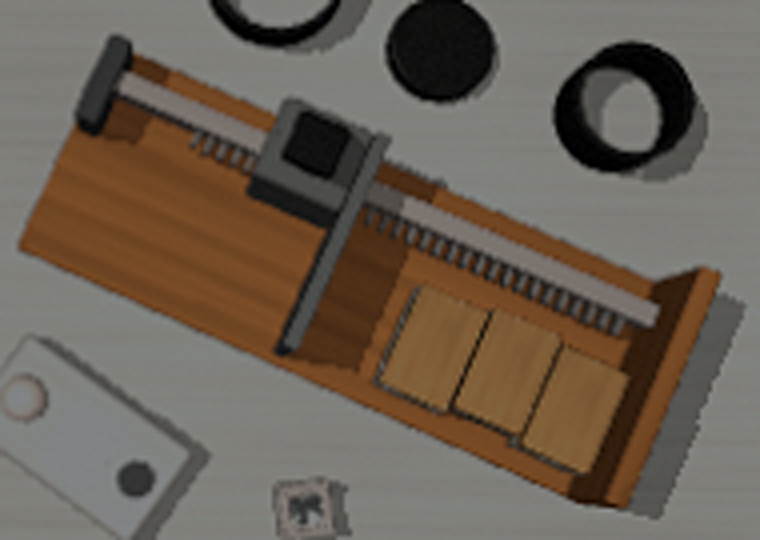

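View pics/s1.png

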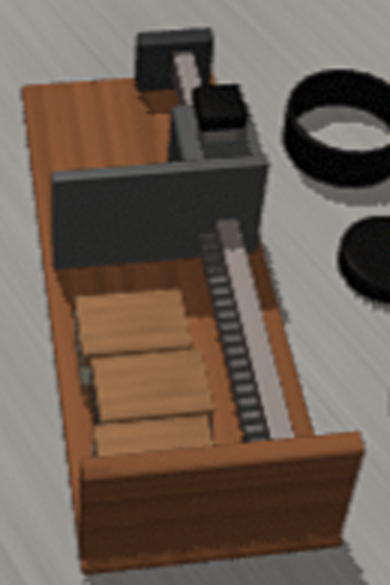

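The crops show the key top at about (369.7,170.3) in the top view and (368.3,219) in the side view. The near base edge runs from crop (20,248) to (575,493), and the jaw plate top from (384,138) to (287,348).

```bash
python3 - <<'E'
from h import *
t=dict(np.load("top0.npz"));s=dict(np.load("side0.npz"))
T=lambda x,y:(290+(x-1.5)/4,135+(y-1.5)/4); S=lambda x,y:(295+(x-1)/3,185+(y-1)/3)
k,e=tri(t,T(319,142),s,S(220,104));print("key",k,e, plane(t,T(319,142),.104),plane(s,S(220,104),.104))
a,b=plane(t,T(20,248),.008),plane(t,T(575,493),.008);d=a-b
print("edge",a,b,np.linalg.norm(d),np.degrees(np.arctan2(d[1],d[0])))
p,q=plane(t,T(384,138),.085),plane(t,T(287,348),.085);w=p-q
print("plate",p,q,np.linalg.norm(w),np.degrees(np.arctan2(w[1],w[0]))+90)
# end stop top, z=.05
e1,e2=plane(t,T(122,45),.05),plane(t,T(90,125),.05);print("endstop",e1,e2)
y=d/np.linalg.norm(d)
x=np.array([y[1],-y[0],0]);print("y",y,"x",x)
K=plane(t,T(319,142),.104)
origin=a-x*(-.055);print("key x rel base edge (exp .049..)",(K-a)@x-.055, "key to endstop",((e1+e2)/2-K)@y, "jaw est: key y from corner a", (a-K)@y)
print("fixed end top (83mm) inner..",[(plane(t,T(*u),.083)-K)@y for u in((715,275),(700,268))])
for n,u in (("cap",T(440,50)),("hoodw",T(278,0))):print(n,plane(t,u,.02))
E
```

```text
key [ 0.60226628 -0.11348968  0.09963419] 0.0005611094681185619 [ 0.60163533 -0.11313052  0.104     ] [ 0.59907257 -0.11704098  0.104     ]
edge [0.5585013  0.04304584 0.008     ] [ 0.42852246 -0.2636291   0.008     ] 0.3330825983316365 67.0311848227198
plate [ 0.60804595 -0.14830358  0.085     ] [ 0.50016459 -0.09939656  0.085     ] 0.11844949889371216 65.61327771917584
endstop [ 0.6645991  -0.01303951  0.05      ] [0.6202885  0.00336221 0.05      ]
y [0.39023006 0.92071738 0.        ] x [ 0.92071738 -0.39023006  0.        ]
key x rel base edge (exp .049..) 0.04565895889196273 key to endstop 0.11563090013174568 jaw est: key y from corner a 0.12696209089172986
fixed end top (83mm) inner.. [np.float64(-0.20977307803707257), np.float64(-0.20154980244893045)]
cap [ 0.67197409 -0.1898663   0.02      ]
hoodw [ 0.6996757  -0.09953792  0.02      ]
```

Request:
send_rows(
  moves=[
    [[-60.2,-57.2,4],[0,0,0]],
    [[-60.2,-57.2,4],[0,0,0]],
    [[-60.2,-57.2,4],[0,0,0]],
    [[-60.2,-57.2,4],[0,0,0]],
    [[-60.2,-57.2,4],[0,0,0]],
    [[-60.2,-57.2,4],[0,0,0]],
    [[-60.2,-57.2,4],[0,0,0]],
    [[-60.2,-57.2,4],[0,0,0]],
  ],
  gripper=0,
)

```text
time_s: 0.9
eef_pos: [0.4114, 0.2714, 0.212]
tcp_rot: [-0.0, 0.177, 0.984, 0.0]
wrist_force: [1.5, 1.0, -0.3]
opening: -0.001
finger_force: 0.0
```

Request:
send_rows(
  moves=[
    [[-31.2,-29.5,6],[0,0,0]],
    [[-31.2,-29.5,6],[0,0,0]],
    [[-31.2,-29.5,6],[0,0,0]],
    [[-31.2,-29.5,6],[0,0,0]],
    [[-31.2,-29.5,6],[0,0,0]],
    [[-31.2,-29.5,6],[0,0,0]],
    [[-31.2,-29.5,6],[0,0,0]],
    [[-31.2,-29.5,6],[0,0,0]],
  ],
)

```text
time_s: 1.7
eef_pos: [0.5861, -0.084, 0.1562]
tcp_rot: [-0.0, 0.177, 0.984, 0.0]
wrist_force: [1.0, 0.6, -0.5]
opening: -0.002
finger_force: 0.0
```

Request:
send_rows(
  moves=[
    [[0,0,0],[0,0,0]],
    [[0,0,0],[0,0,0]],
    [[0,0,0],[0,0,0]],
  ],
)

```text
time_s: 2.0
eef_pos: [0.5853, -0.0813, 0.1565]
tcp_rot: [-0.0, 0.177, 0.984, 0.0]
wrist_force: [0.1, 0.5, -0.6]
opening: 0.003
finger_force: 0.0
```

```bash
python3 - <<'E'
from workcell import observe, vision
from h import *
s=observe();print(s["eef_pos"],s["time_s"])
c=vision.capture("side");np.savez("side1.npz",**c);x0,y0,x1,y1=300,120,460,280
u=proj(c,s["eef_pos"])[0];print(u)
cv2.imwrite("pics/s2.png",cv2.resize(c["color"][y0:y1,x0:x1,::-1],None,fx=3,fy=3,interpolation=cv2.INTER_CUBIC))
E
```

```text
[ 0.58533068 -0.08129439  0.1564762 ] 2.0
[350.93845923 185.34870967]
```

View pics/s2.png

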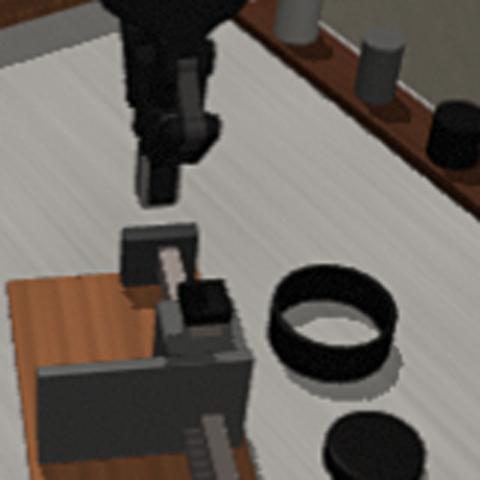

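The side crop shows the shut fingertips at (158,205), which is pixel (352.5,188) and agrees with the calibration. The key is at (204,303), ahead of and below them, with the way clear.

Request:
send_rows(
  moves=[
    [[-2.6,-2.5,2],[0,0,0]],
    [[-2.6,-2.5,2],[0,0,0]],
    [[-2.6,-2.5,4],[0,0,0]],
    [[-2.6,-2.5,4],[0,0,0]],
    [[-2.6,-2.5,4.5],[0,0,0]],
    [[-2.6,-2.5,4.5],[0,0,0]],
  ],
)

```text
time_s: 2.65
eef_pos: [0.6013, -0.1139, 0.1119]
tcp_rot: [-0.0, 0.177, 0.984, 0.0]
wrist_force: [0.4, 1.3, -0.4]
opening: 0.001
finger_force: 0.0
```

Request:
send_rows(
  moves=[
    [[0,0,0.4],[0,0,0]],
    [[0,0,0.7],[0,0,0]],
    [[0,0,1.0],[0,0,0]],
    [[0,0,1.0],[0,0,0]],
  ],
)

```text
time_s: 3.05
eef_pos: [0.6013, -0.1146, 0.1015]
tcp_rot: [-0.0, 0.177, 0.984, -0.0]
wrist_force: [-0.2, 1.1, -0.5]
opening: 0.003
finger_force: 0.0
```

Request:
send_rows(
  moves=[
    [[0,0,0.2],[0,0,0]],
    [[0,0,0.4],[0,0,0]],
    [[0,0,0.4],[0,0,0]],
  ],
)

```text
time_s: 3.35
eef_pos: [0.6012, -0.1147, 0.0975]
tcp_rot: [-0.0, 0.177, 0.984, -0.0]
wrist_force: [-0.1, 0.1, 0.7]
opening: -0.0
finger_force: 0.0
```

```bash
python3 - <<'E'
from workcell import observe, vision
from h import *
s=observe();print(s["eef_pos"],s["wrist_force"])
c=vision.capture("side");x0,y0,x1,y1=310,160,430,260
a=cv2.resize(c["color"][y0:y1,x0:x1,::-1],None,fx=5,fy=5,interpolation=cv2.INTER_CUBIC)
cv2.imwrite("pics/s3.png",a)
E
```

```text
[ 0.6012428  -0.11473881  0.09748938] [-0.06777967  0.10721764  0.65593104]
```

View pics/s3.png

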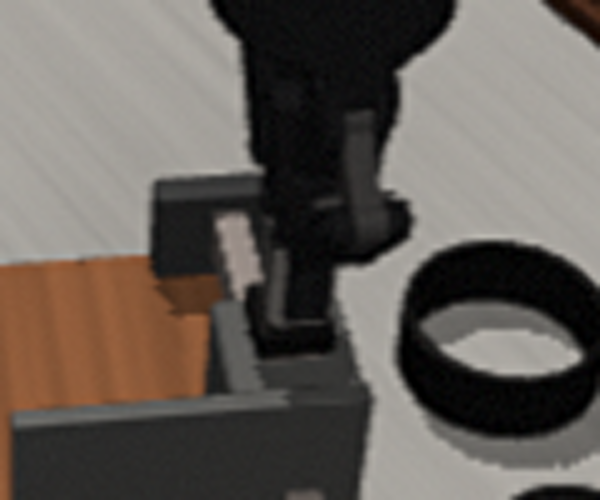

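The fingertips stand on the key, at about (300,320) in the crop and centred on it. I'll press on down to the stop.

Request:
send_rows(
  moves=[
    [[0,0,0.2],[0,0,0]],
    [[0,0,0.4],[0,0,0]],
    [[0,0,0.4],[0,0,0]],
  ],
)

```text
time_s: 3.7
eef_pos: [0.6013, -0.1148, 0.094]
tcp_rot: [-0.0, 0.178, 0.984, 0.0]
wrist_force: [-3.0, 1.1, 7.9]
opening: 0.001
finger_force: 4.3
```

Request:
send_rows(
  moves=[
    [[0,0,0.2],[0,0,0]],
    [[0,0,0.3],[0,0,0]],
    [[0,0,0.3],[0,0,0]],
    [[0,0,0.3],[0,0,0]],
  ],
)

```text
time_s: 4.1
eef_pos: [0.6016, -0.1148, 0.0934]
tcp_rot: [0.001, 0.178, 0.984, 0.001]
wrist_force: [-18.9, 5.5, 51.4]
opening: 0.001
finger_force: 25.6
```

Request:
send_rows(
  moves=[
    [[0,0,-2],[0,0,0]],
    [[0,0,-5],[0,0,0]],
    [[0,0,-5],[0,0,0]],
  ],
)

```text
time_s: 4.4
eef_pos: [0.603, -0.1152, 0.1439]
tcp_rot: [0.002, 0.178, 0.984, 0.0]
wrist_force: [-0.2, -0.3, 0.5]
opening: -0.003
finger_force: 0.0
```

```bash
python3 - <<'E'
from workcell import observe
from scipy.spatial.transform import Rotation as R
import numpy as np
s=observe();print(s["joint_positions"],s["eef_pos"],s["time_s"])
q=s["tcp_rot"];r=R.from_quat([*q[1:],q[0]])
a=np.radians(66.8);ys=np.array([np.cos(a),np.sin(a),0]);xs=np.array([ys[1],-ys[0],0])
print(r.as_matrix().round(3).tolist())
K=np.array([.6013,-.1140,.094])
for off in(-.075,-.034-.011):
    P=K+ys*off-xs*.005;P[2]=.060;print(off,P,r.inv().apply(P-s["eef_pos"])*100)
t=R.from_matrix(np.c_[ys,xs,[0,0,-1]]);print((r.inv()*t).as_rotvec(degrees=True))
E
```

```text
[-0.25434323  0.44424722  0.43997525  1.85119362 -0.23782481  0.89296971
  1.51109777] [ 0.60301191 -0.115216    0.14392179] 4.4
[[-0.937, 0.35, 0.005], [0.35, 0.937, -0.0], [-0.004, 0.001, -1.0]]
-0.075 [ 0.56715868 -0.18096544  0.06      ] [ 1.09725955 -7.42564712  8.37668692]
-0.045 [ 0.57897694 -0.15339138  0.06      ] [ 0.95436059 -4.42905648  8.3816298 ]
[ 0.27163245  0.13193628 92.73022616]
```

Request:
send_rows(
  moves=[
    [[1.1,-7.4,0],[0,0,-8]],
    [[1.1,-7.4,0],[0,0,-16]],
    [[1.1,-7.4,0],[0,0,-24]],
    [[1.1,-7.4,0],[0,0,-32]],
    [[1.1,-7.4,0],[0,0,-40]],
  ],
)

```text
time_s: 4.9
eef_pos: [0.5648, -0.1803, 0.1401]
tcp_rot: [-0.0, -0.172, 0.985, 0.0]
wrist_force: [0.9, 0.1, -0.8]
opening: -0.002
finger_force: 0.0
```

```bash
python3 -c "
from workcell import observe
s=observe();print(s['joint_positions'].round(2),s['eef_pos'])"
```

```text
[-0.03  0.4   0.29  1.89 -0.15  0.87  2.25] [ 0.56481089 -0.18033728  0.1401242 ]
```

Turning this way drives joint 7 toward its limit, so I'll turn the other way.

Request:
send_rows(
  moves=[
    [[0,0,0],[0,0,8]],
    [[0,0,0],[0,0,16]],
    [[0,0,0],[0,0,24]],
    [[0,0,0],[0,0,32]],
    [[0,0,0],[0,0,40]],
    [[0,0,0],[0,0,48]],
    [[0,0,0],[0,0,56]],
    [[0,0,0],[0,0,64]],
  ],
)

```text
time_s: 5.7
eef_pos: [0.5649, -0.1801, 0.1401]
tcp_rot: [-0.0, 0.381, 0.925, -0.0]
wrist_force: [0.5, 1.2, 0.1]
opening: 0.002
finger_force: 0.0
```

Request:
send_rows(
  moves=[
    [[0,0,0],[0,0,8]],
    [[0,0,0],[0,0,16]],
    [[0,0,0],[0,0,24]],
    [[0,0,0],[0,0,32]],
    [[0,0,0],[0,0,40]],
    [[0,0,0],[0,0,48]],
    [[0,0,0],[0,0,56]],
    [[0,0,0],[0,0,64]],
  ],
)

```text
time_s: 6.5
eef_pos: [0.565, -0.1802, 0.1402]
tcp_rot: [-0.0, 0.813, 0.582, -0.0]
wrist_force: [0.3, 0.4, 0.2]
opening: 0.002
finger_force: 0.0
```

Request:
send_rows(
  moves=[
    [[0,0,0],[0,0,4.5]],
    [[0,0,0],[0,0,4.5]],
  ],
)

```text
time_s: 6.7
eef_pos: [0.5649, -0.18, 0.14]
tcp_rot: [0.0, 0.834, 0.552, -0.001]
wrist_force: [-0.2, 0.4, -0.2]
opening: 0.0
finger_force: 0.0
```

```bash
cat >> h.py <<'E'
def rel():
    from workcell import observe
    from scipy.spatial.transform import Rotation as R
    s=observe();q=s["tcp_rot"];M=R.from_quat([*q[1:],q[0]]).as_matrix()
    a=np.radians(66.8);ys=np.array([np.cos(a),np.sin(a),0]);xs=np.array([ys[1],-ys[0],0])
    d=s["eef_pos"]-np.array([.6013,-.1140,0])
    print("t",s["time_s"],"tcp rel. initial key (stop x,y) cm",(d@xs*100).round(2),(d@ys*100).round(2),"z",s["eef_pos"][2],"F.y",s["wrist_force"]@ys)
    print("tool.ys",(M.T@ys).round(3),"tool.xs",(M.T@xs).round(3),"j",s["joint_positions"].round(2))
E
python3 -c "
from h import *
rel()"
```

```text
t 6.7 tcp rel. initial key (stop x,y) cm -0.74 -7.5 z 0.14002618440862893 F.y 0.3152588355057896
tool.ys [ 1.     0.003 -0.001] tool.xs [-0.003  1.    -0.001] j [-0.44  0.53  0.86  1.91 -0.5   0.93  0.26]
```

Request:
send_rows(
  moves=[
    [[0,0.2,3],[0,0,0]],
    [[0,0.2,6],[0,0,0]],
    [[0,0.2,8],[0,0,0]],
    [[0,0.2,8],[0,0,0]],
    [[1,0.2,8],[0,0,0]],
    [[2,0.2,8],[0,0,0]],
    [[2.5,0.2,8],[0,0,0]],
  ],
)

```text
time_s: 7.4
eef_pos: [0.5781, -0.1563, 0.0617]
tcp_rot: [0.0, 0.833, 0.553, 0.001]
wrist_force: [-0.3, 0.1, -0.6]
opening: 0.004
finger_force: 0.0
```

Request:
send_rows(
  moves=[
    [[0.5,0,0],[0,0,0]],
    [[1,0,0],[0,0,0]],
    [[1.5,0,0],[0,0,0]],
    [[2,0,0],[0,0,0]],
  ],
)

```text
time_s: 7.8
eef_pos: [0.5848, -0.1397, 0.061]
tcp_rot: [0.0, 0.834, 0.552, 0.0]
wrist_force: [-0.3, -2.6, 2.0]
opening: 0.002
finger_force: 1.8
```

```bash
python3 -c "
from h import *
rel()
from workcell import vision
c=vision.capture('side');x0,y0,x1,y1=290,130,450,260
cv2.imwrite('pics/s4.png',cv2.resize(c['color'][y0:y1,x0:x1,::-1],None,fx=4,fy=4,interpolation=cv2.INTER_CUBIC))"
```

```text
t 7.8 tcp rel. initial key (stop x,y) cm -0.51 -3.01 z 0.06099221791548012 F.y -2.520746473868475
tool.ys [ 1.     0.004 -0.   ] tool.xs [-0.004  1.     0.001] j [-0.43  0.64  0.76  1.94 -0.61  0.8   0.27]
```

View pics/s4.png

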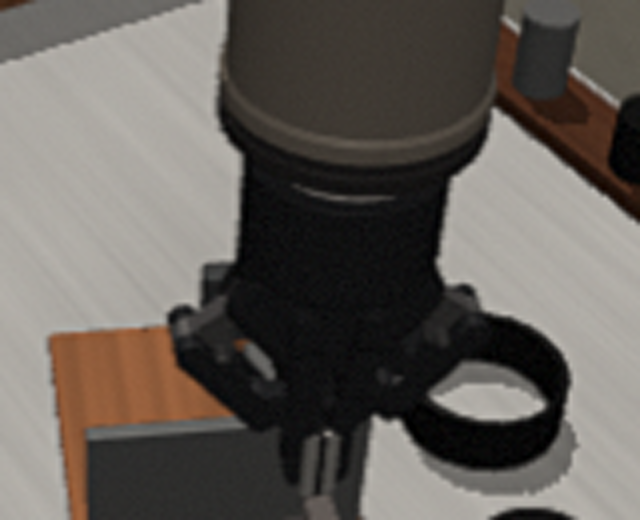

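The fingertips are on the plate at about (320,480) in the crop, and roughly 3 N means the jaw is sliding. I'll keep pushing.

Request:
send_rows(
  moves=[
    [[0.7,0,0],[0,0,0]],
    [[1.4,0,0],[0,0,0]],
    [[2.1,0,0],[0,0,0]],
    [[2.8,0,0],[0,0,0]],
    [[3.5,0,0],[0,0,0]],
    [[4.2,0,0],[0,0,0]],
    [[4.9,0,0],[0,0,0]],
    [[5.5,0,0],[0,0,0]],
  ],
)

```text
time_s: 8.65
eef_pos: [0.6062, -0.0882, 0.0607]
tcp_rot: [-0.0, 0.834, 0.552, -0.0]
wrist_force: [1.0, -5.0, 0.8]
opening: -0.001
finger_force: 1.8
```

Request:
send_rows(
  moves=[
    [[0.3,0,0],[0,0,0]],
    [[0.6,0,0],[0,0,0]],
    [[0.9,0,0],[0,0,0]],
    [[1.2,0,0],[0,0,0]],
  ],
)

```text
time_s: 9.05
eef_pos: [0.6106, -0.0778, 0.0606]
tcp_rot: [0.0, 0.834, 0.552, -0.0]
wrist_force: [1.1, -4.4, -0.7]
opening: -0.0
finger_force: 1.7
```

Request:
send_rows(
  moves=[
    [[0.2,0,0],[0,0,0]],
    [[0.4,0,0],[0,0,0]],
    [[0.6,0,0],[0,0,0]],
    [[0.6,0,0],[0,0,0]],
  ],
)

```text
time_s: 9.45
eef_pos: [0.6128, -0.0727, 0.0607]
tcp_rot: [0.0, 0.834, 0.552, -0.0]
wrist_force: [0.0, -5.5, -0.8]
opening: -0.004
finger_force: 2.6
```

Request:
send_rows(
  moves=[
    [[0.2,0,0],[0,0,0]],
    [[0.4,0,0],[0,0,0]],
    [[0.4,0,0],[0,0,0]],
  ],
)

```text
time_s: 9.75
eef_pos: [0.6128, -0.0726, 0.0607]
tcp_rot: [0.001, 0.835, 0.551, -0.002]
wrist_force: [-8.3, -21.7, 3.4]
opening: 0.0
finger_force: 11.1
```

```bash
python3 -c "
from h import *
rel()"
```

```text
t 9.75 tcp rel. initial key (stop x,y) cm -0.57 4.26 z 0.06070337665045475 F.y -23.252220687841238
tool.ys [ 1.     0.001 -0.004] tool.xs [-0.001  1.    -0.   ] j [-0.54  0.67  0.76  1.9  -0.61  0.82  0.15]
```

The push force jumped to 23 N with no further motion, so the jaw is against the end stop. I'll back off, raise the arm and check.

Request:
send_rows(
  moves=[
    [[0,0,0],[0,0,0]],
    [[-1,0,0],[0,0,0]],
    [[-3,0,0],[0,0,0]],
    [[-3,0,-4],[0,0,0]],
    [[-5,0,-8],[0,0,0]],
    [[-9,0,-12],[0,0,0]],
    [[-13,0,-15],[0,0,0]],
    [[-16,0,-17],[0,0,0]],
  ],
)

```text
time_s: 10.55
eef_pos: [0.5516, -0.217, 0.2327]
tcp_rot: [-0.0, 0.833, 0.553, 0.001]
wrist_force: [-0.0, 0.5, 1.1]
opening: -0.0
finger_force: 0.0
```

Request:
send_rows(
  moves=[
    [[-5,0,-1],[0,0,0]],
    [[-8,0,-1],[0,0,0]],
    [[-8,0,-1],[0,0,0]],
  ],
)

```text
time_s: 10.85
eef_pos: [0.5186, -0.2935, 0.2417]
tcp_rot: [0.0, 0.835, 0.55, 0.0]
wrist_force: [-0.1, -0.2, -1.5]
opening: 0.001
finger_force: 0.0
```

```bash
python3 -c "
from h import *
rel()
from workcell import vision
c=vision.capture('top');d=vision.capture('side')
f=lambda c,x0,y0,x1,y1:cv2.resize(c['color'][y0:y1,x0:x1,::-1],(400,400))
cv2.imwrite('pics/e.png',np.hstack([f(c,280,100,480,300),f(d,230,180,430,380)]))"
```

```text
t 10.85 tcp rel. initial key (stop x,y) cm -0.53 -19.76 z 0.24167163079037834 F.y -0.2184270819470874
tool.ys [ 1.    -0.001  0.   ] tool.xs [0.001 1.    0.001] j [-0.32  0.42  0.96  1.82 -0.38  1.11  0.37]
```

View pics/e.png

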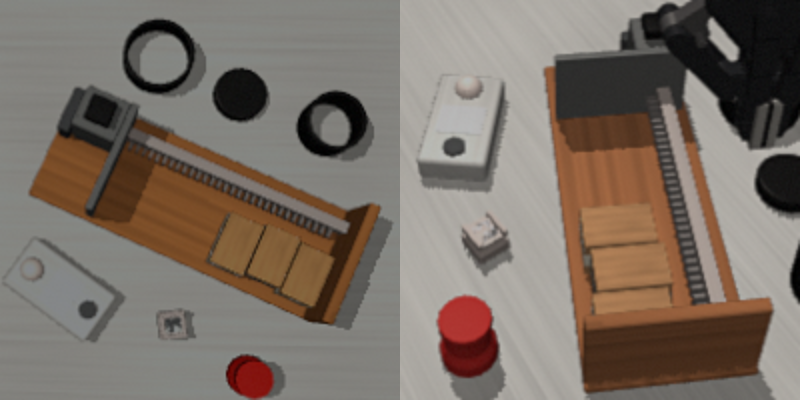

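The carriage (about (100,110) in the top view) is hard against the end stop. The boxes and bystanders haven't moved, and the arm touches nothing.

```bash
python3 -c "
from workcell import arm
print(arm.hand_in())"
```

```text
the job is handed in; nothing more can be done
None
```

The release key is fully down, the jaw was pushed back until it stopped against the end stop, the boxes and other items look unmoved in the final pictures, and the job is handed in (no verdict returned).

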